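# Set the noodle wrapper's size slide under its dust cover

### The job

The bundle wrapper has to be set for large bundles. Lever up the hinged dust cover of its selector box with the blade of the palette knife, put it right over so that it rests leaning back open, lay the knife down flat on the bench, and slide the black selector grip fully home to the stop at the large-disc end. Leave the tape dispenser and the scissors where they are.

Things in the scene. Friction and masses are not known exactly. Their poses are not given: they have to be found in the camera images.
- selector: Grey steel selector box fixed to the bench, 90 (x) x 240 (y) x 74 mm high; origin: centre of its underside; its -x side is the front, facing the robot at yaw 0. A recess in its top (x -35 to +30, y -90 to +90 mm, floor at z 30 mm) lies under the dust cover. Front wall x -45 to -35 mm, top only at z 60 mm; rear wall top at z 70 mm; shoulders at both y ends at z 74 mm.
- slot (a point): Middle of the slot between the front wall's top and the shut cover: the slot is 14 mm high (selector z 60 to 74 mm), 170 mm long in y; point at selector x -45, y 0, z 67 mm.
- large_disc (a point): Centre of the large flat steel disc, 20 mm across, on the selector's shoulder at the +y end (selector y +108, z 76 mm). A small disc, 8 mm across, marks the other end.
- cover (a joint): Hinge of the dust cover, rad: 0 shut and level, grows as the front edge rises, 1.57 upright, stop at 2.1 (leaning back). The cover is a plain aluminium plate 92 (x) x 170 (y) x 4 mm, about 0.15 kg, no handle, hinged along the selector's rear. It falls shut by itself before upright and back onto its stop past upright.
- cover_hinge (a point): Middle of the hinge line (line along the selector's y), at selector x +37, y 0, z 74 mm, in the plane of the shut cover's underside. Behind it (selector x +100 to +200, y -110 to +110 mm, up to 107 mm high) stands the wrapper's forming cradle with a paper-wrapped bundle in it, all fixed.
- cover_lip (a point): Middle of the cover's free front edge, at its underside; moves with the cover. Shut, it is at selector x -55, z 74 mm and stands 10 mm out past the front wall.
- slide (a joint): Travel of the selector grip, m: 0 at the stop at the small-disc end, grows towards the large disc (+y of the selector), stop at 0.075. Friction about 2 N.
- slide_top (a point): Centre of the top of the black plastic selector grip, 24 (x) x 16 (y) mm, standing in the recess under the cover at selector x -5 mm, its top at z 57 mm, foot plate 30 mm long in y, up to z 36 mm.
- knife: Palette knife lying on the bench, 195 mm long along its x, about 0.12 kg. Dark wooden handle x -85 to +20 mm, 22 mm wide (y) and 24 mm high (z 0 to 24 mm); stiff steel blade to x +110 mm, 30 mm wide and 3 mm thick, its mid-plane at z 12 mm, round end. Origin: on the handle's underside near the centre of mass, a good place to grip.
- knife_tip (a point): End of the knife's blade, mid-thickness, at knife x +110, z 12 mm.
- tape: Grey tape dispenser, 150 (x) x 60 (y) x 86 mm high, loose, 0.7 kg; origin under its centre. To be left alone.
- scissors: Scissors with black handles, 190 mm long, lying flat (12 mm high) in front of the selector; origin near the pivot, on the bench. To be left alone.
There are look-alikes about, which are no part of the job. There is more than one size of the knife; the one meant has the size given above.

How it is judged (in metres and radians):
On the way, in this order (a step that is already met when the one before it is completed fails the run):
1. the knife carries the cover up past 25 degrees (value of joint cover above 0.44 rad and contact force between knife and cover above 0.05 N), for 0.04 s.
2. the cover is over, leaning back open (value of joint cover above 1.75 rad), for 0.2 s.
3. the grip is at the stop at the large-disc end (value of joint slide above 0.071 m), for 0.2 s.
At the end, for the whole second after the job is handed in: The cover leans back open past upright (over 1.75 rad), the selector grip is within 4 mm of the stop at the large-disc end, and the knife lies still and flat on the bench (its origin below 30 mm and its tip below 35 mm in height) (value of joint cover above 1.75 rad and value of joint slide above 0.071 m and height (world z) of knife_tip below 0.035 m and height (world z) of knife between -0.01 and 0.03 m and linear speed of knife below 0.02 m/s); the robot touches nothing.
It fails at once if the tape dispenser or the scissors moved by more than 30 mm (distance of any of tape, scissors from where it was at the start of the episode above 0.03 m).
It also fails if it takes over 69 s, if anything falls off the work surface, if the arm or the gripper's body presses on something with over 40 N, if the wrist force passes 120 N, or if a joint passes its speed limit or range.

### The arm

A 6-joint arm with a two-finger parallel gripper is mounted at the origin on the work surface. World frame = base frame: x ahead of the robot, y to its left, z up, the work surface at z = 0. Lengths are in m, angles in degrees, forces in N, time in s.
With the tool pointing down it reaches from about 0.375 to 0.9 m from the base axis. Payload 3.1 kg.
Tool frame: the origin (TCP) lies at the very end of the fingers, on their centre line; the grasp point (between the pads) lies 19 mm behind it; z points along the fingers, y is the line along which they close (so a half turn about z gives the same grasp; the last joint's range is limited). The gripper opens to 87 mm and grips with 3 to 60 N. Pads are 19 mm wide; open, the fingers measure 117 mm over their backs; the gripper's body (75 mm by 190 mm) begins 51 mm behind the grasp point.
Start: joints at [-84.253, 30.224, 82.088, -0, 67.689, -10.227], TCP at [0.172, -0.601, 0.183] pointing down, gripper open.
Joint ranges: [-176.69, 176.69], [-43.24, 126.21], [12.49, 139.97], [-82, 262], [0, 151.66], [-163.58, 163.58]. Speed limits (degrees/s): [159.86, 159.86, 180, 180, 180, 180].

### API

Orientations are given as a 3x3 rotation matrix whose columns are the frame's x, y, z axes.
In Python, from rig import * gives the robot as it stands.
- The arm moves only by the tool jog_arm, never from a script. Its arguments are lists of equal length, an entry for each row: "delta_pos": the shift along the world's x, y, z in cm, a list of three; "turn": the turn about the world's z in degrees; "grip": the closure, from 0 (fully open) to 1 (shut). In form: {"delta_pos": [[x, y, z], ...], "turn": [turn, ...], "grip": [grip, ...]}. A call has 1 to 12 rows; each row is the pose to reach, as a shift and turn from the pose commanded when the call began; what a row does not reach only later rows make up. A row lasts 1/8 s, in which the tool goes at most 62.5 mm and 10.7 degrees, less where a joint would pass 70% of its speed; a pose out of reach is approached as far as the arm can. A call with a gripper value outside its range is refused whole. The fingers move at their own pace and stop on an object; the grip force is fixed at half the most. Time passes only in rows, so rows that repeat a pose let the fingers close. It gives the time, the measured TCP pose, the force, the opening and the grip force at its end, in the units of the state.
- read_state(): the state, without advancing time (a new reading comes with each control period).
- capture(name): name is "side" or "top"; returns a dict with "color" (384x512x3 uint8, blue, green, red), "fovy" (degrees; the focal length in pixels is half the picture's height over the tangent of half this angle, whatever the lens; pixels are square), "cx", "cy" (the principal point, pixels), "camera_from_world" (4x4, takes a point from world to camera coordinates). Camera axes: x right, y up, looking along -z (the intrinsics and any distortion apply to the point x, -y, -z); pixel columns grow to the right and rows downward; lengths in m; the calibration is good to about 2 mm. A picture is of the moment at which its call begins. There is no depth.
- hand_in(): hands the job in; it is judged then, once.
The state is a dict: "time_s": time; "joint_positions": joint angles; "qvel": joint speeds; "tau": joint torques, N m; "position": TCP position; "tcp_rot": TCP orientation; "force": force on the tool from outside, world axes, zero at the start; "moment": the same for the moment, N m; "opening": opening from 0.0 (shut) to 1.0 (fully open); "grasp_force": force on a finger pad.
Only numpy, scipy, OpenCV 4.12 (cv2) and the standard library are available. Lean on these libraries where they do the work, as an engineer would, in place of code of your own. Each camera call takes 0.05 s, during which the arm holds its last target. There are 200 camera calls.

## Working session

There is one attempt and no reset: what is moved stays moved. The work goes in short steps, Python scripts to look and compute and a tool call to move; the robot and the scene stay as the last step left them, time stands still between calls to the robot, and variables do not carry over. Pictures are saved under pics/ and viewed, at most 10 in all, crops included, and the job is handed in when it is done.

Besides the shell and the picture viewer there is one more tool, called after ">>>" as a command line: name --pt "numbers of a row" for each row, then --argument value for the rest. jog_arm: Moves the arm, as the interface text tells. Its arguments: {"type":"object","properties":{"delta_pos":{"type":"array"},"turn":{"type":"array"},"grip":{"type":"array"}},"required":["delta_pos","turn","grip"]}

```bash
ls; mkdir -p pics; cat > h.py <<'E'
from rig import *
import numpy as np, cv2
def cam(n):
    c=capture(n); return c
def f(c): return c["color"].shape[0]/2/np.tan(np.radians(c["fovy"])/2)
def ray(c,u,v):
    M=np.array(c["camera_from_world"]);R=M[:3,:3];t=M[:3,3]
    d=np.array([(u-c["cx"])/f(c),-(v-c["cy"])/f(c),-1.]);return -R.T@t,R.T@d
def atz(c,u,v,z):
    o,d=ray(c,u,v);return o+d*(z-o[2])/d[2]
def proj(c,p):
    M=np.array(c["camera_from_world"]);q=M[:3,:3]@np.array(p)+M[:3,3]
    return c["cx"]+f(c)*q[0]/-q[2],c["cy"]-f(c)*q[1]/-q[2]
E
python3 - <<'E'
from h import *
ims=[]
for n in("top","side"):
    c=cam(n);cv2.imwrite(f"pics/{n}0.png",cv2.resize(c["color"],None,fx=1.5,fy=1.5,interpolation=cv2.INTER_CUBIC));print(n,[k for k in c],c["fovy"],c["cx"],c["cy"],c["camera_from_world"])
s=read_state();print(s)
E
```

```text
pics
top ['color', 'fovy', 'cx', 'cy', 'camera_from_world'] 44.50360194353593 260.81183245943066 187.9960242793622 [[-3.31528000e-03 -9.99994263e-01  6.94258810e-04  4.95725049e-02]
 [ 9.94663703e-01 -3.22601530e-03  1.03119884e-01 -4.76660618e-01]
 [-1.03117053e-01  1.03242533e-03  9.94668692e-01 -1.38842502e+00]
 [ 0.00000000e+00  0.00000000e+00  0.00000000e+00  1.00000000e+00]]
side ['color', 'fovy', 'cx', 'cy', 'camera_from_world'] 53.38796433259045 260.3218282460932 193.32441983513155 [[-0.77502546 -0.63173273  0.01578881  0.40202139]
 [ 0.42959477 -0.5083849   0.74631972 -0.23288192]
 [-0.4634478   0.58519958  0.66540033 -0.9584594 ]
 [ 0.          0.          0.          1.        ]]
{'time_s': 0.1, 'joint_positions': array([-8.42537960e+01,  3.02724469e+01,  8.21504467e+01, -1.32592524e-03,
        6.76905904e+01, -1.02273873e+01]), 'qvel': array([ 0.05029797, -0.17524285, -0.12859577, -0.02251291, -0.00871636,
       -0.07999318]), 'tau': array([-6.18926988e-04, -4.40986347e+01, -1.77151144e+01,  6.34610583e-02,
        5.34216268e-02, -3.97436929e-05]), 'position': array([ 0.1719397 , -0.60009818,  0.18227459]), 'tcp_rot': array([[ 9.61386253e-01,  2.75202516e-01, -2.19610690e-04],
       [ 2.75202405e-01, -9.61384294e-01,  1.96857194e-03],
       [ 3.30625682e-04, -1.95299539e-03, -9.99998038e-01]]), 'force': array([0.33803836, 0.21324012, 0.16377403]), 'moment': array([ 0.01516599, -0.00024598, -0.03717065]), 'grasp_force': 0.0, 'opening': 1.0019530037527709}
```

View pics/top0.png

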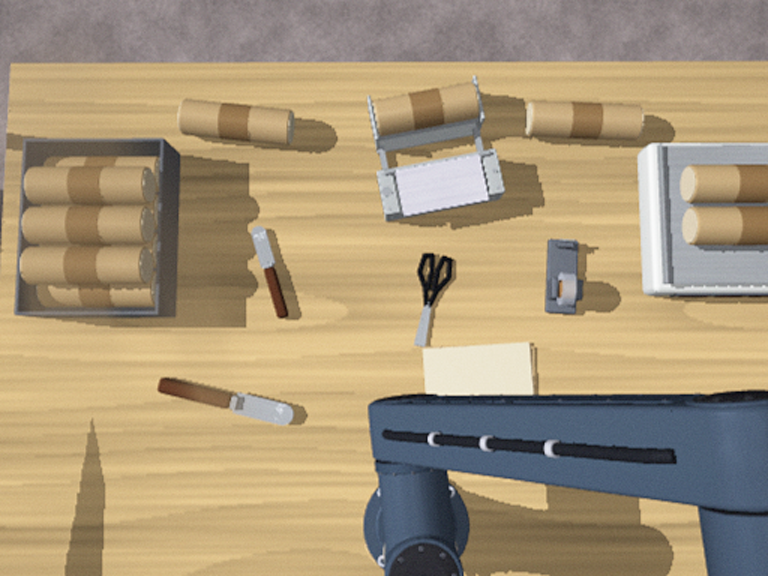

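View pics/side0.png

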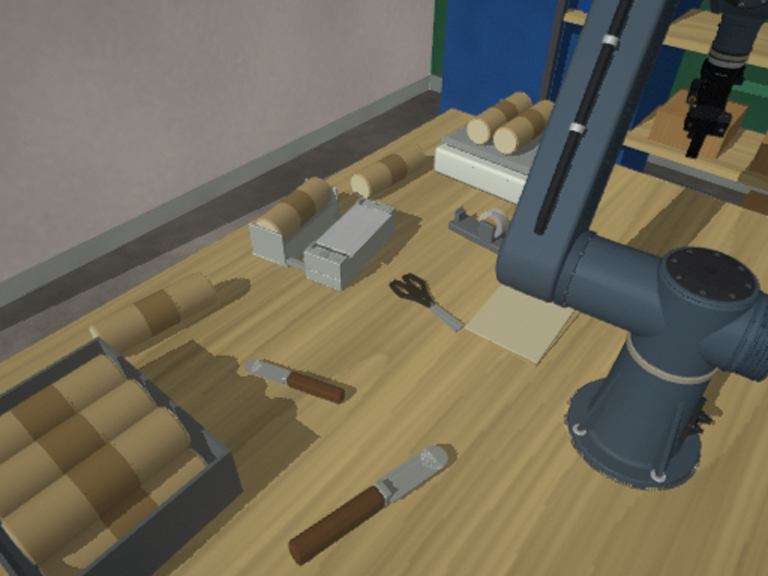

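The top view shows two knives. A is small, from (252,228) to (287,318), about 96 px or 190 mm. B is large, from (160,382) to (293,420), about 138 px or 270 mm. A fits the stated 195 mm. The selector is at (440,185), the scissors at (433,295) and the tape at (563,275). I'll confirm in one enlarged crop.

```bash
python3 - <<'E'
from h import *
c=cam("top");cv2.imwrite("pics/t1.png",c["color"])
np.save("pics/t.npy",c["color"])
a=cv2.resize(c["color"][90:220,155:345],None,fx=4.2,fy=4.2,interpolation=cv2.INTER_CUBIC)
cv2.imwrite("pics/crop1.png",a);print(a.shape)
E
```

```text
(546, 798, 3)
```

View pics/crop1.png

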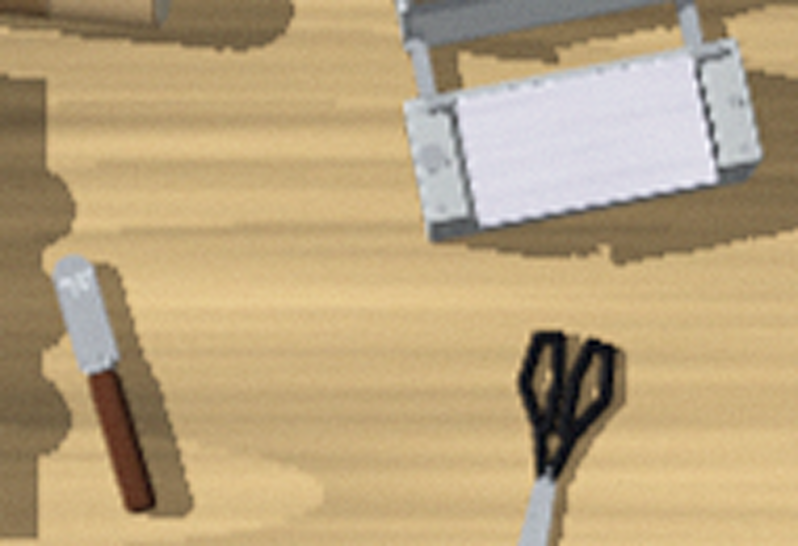

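The crop shows the large disc at crop (432,157), the left or +y end, and a small disc at (738,100). The cover corners are at (457,97), (697,57), (718,182) and (480,229). Knife A has its tip at (70,257), the blade/handle joint at (103,370) and the handle end at (141,510).

```bash
python3 - <<'E'
from h import *
c=cam("top")
w=lambda u,v,z:atz(c,155+(u+.5)/4.2-.5,90+(v+.5)/4.2-.5,z)
t,e,j=w(70,257,.012),w(141,510,.018),w(103,370,.015)
print("knife",t,j,e,"len",np.linalg.norm((t-e)[:2]),"yaw",np.degrees(np.arctan2(*(t-e)[1::-1])))
d=(t-e)/np.linalg.norm(t-e);print("origin",t-.11*d,e+.085*d,j-.02*d)
P=[w(*p,.078) for p in((457,97),(697,57),(718,182),(480,229))]
for p in P:print(p)
yl=(P[0]-P[1])+(P[3]-P[2]);ya=np.degrees(np.arctan2(-yl[0],yl[1]));print("yaw",ya,"len",np.linalg.norm(yl)/2,np.linalg.norm(P[0]-P[3]))
D=w(432,157,.076);D2=w(738,100,.076);print("discs",D,D2,np.linalg.norm(D-D2),np.degrees(np.arctan2(-(D-D2)[0],(D-D2)[1])))
cc=sum(P)/4 # selector x -9
r=np.radians(ya);ex=np.array([np.cos(r),np.sin(r),0]);ey=np.array([-np.sin(r),np.cos(r),0])
print("selector origin",cc+.009*ex,(D-.108*ey),(D+D2)/2)
E
```

```text
knife [0.59353018 0.32183168 0.012     ] [0.5100298  0.29603099 0.015     ] [0.40846608 0.26680211 0.018     ] len 0.19307245547853927 yaw 16.560059922990966
origin [0.48814369 0.29049458 0.01541676] [0.48990109 0.29101715 0.01535978] [0.49086862 0.29033333 0.01562123]
[0.69421691 0.03961689 0.078     ]
[ 0.72243578 -0.1292036   0.078     ]
[ 0.63296606 -0.14239778  0.078     ]
[0.60017663 0.02396359 0.078     ]
yaw 10.315789677675912 len 0.17034442227419064 0.09533414979373228
discs [0.65185926 0.0572737  0.076     ] [ 0.6919822  -0.15775913  0.076     ] 0.21874407031900803 10.569270184123262
selector origin [ 0.67130337 -0.05039356  0.078     ] [ 0.67119918 -0.04898056  0.076     ] [ 0.67192073 -0.05024271  0.076     ]
```

>>> jog_arm --pt "6 5 4" --pt "11 10 4" --pt "16 15 4" --pt "21 20 4" --pt "26 25 4" --pt "30 30 4" --pt "32 36 4" --pt "32 42 4" --pt "32 48 4" --pt "32 54 4" --pt "32 60 4" --pt "32 66 4" --turn '[0,0,0,0,0,0,0,0,0,0,0,0]' --grip '[0,0,0,0,0,0,0,0,0,0,0,0]'

```text
time_s: 1.7
position: [0.4916, 0.023, 0.2232]
tcp_rot: [[0.961, 0.275, 0.0], [0.275, -0.961, -0.0], [0.0, 0.0, -1.0]]
force: [2.1, 0.2, 0.6]
opening: 1.001
grasp_force: 0.0
```

>>> jog_arm --pt "0 6 0" --pt "0 12 0" --pt "0 18 0" --pt "-0.2 23 0" --pt "-0.2 23 -5" --pt "-0.2 23 -10" --pt "-0.2 23 -13" --pt "-0.2 23 -13" --pt "-0.2 23 -13" --turn '[0,0,0,0.6,0.6,0.6,0.6,0.6,0.6]' --grip '[0,0,0,0,0,0,0,0,0]'

```text
time_s: 2.82
position: [0.4908, 0.2513, 0.0942]
tcp_rot: [[0.958, 0.285, 0.002], [0.285, -0.958, 0.001], [0.002, -0.0, -1.0]]
force: [0.1, -0.6, 1.8]
opening: 0.998
grasp_force: 0.0
```

```bash
python3 - <<'E'
from h import *
s=read_state();print(s["position"],s["tcp_rot"][:,0],s["force"])
c=cam("side");p=[int(x) for x in proj(c,(.49,.29,.03))];print(p)
a=c["color"][max(0,p[1]-75):p[1]+75,max(0,p[0]-100):p[0]+100]
cv2.imwrite("pics/s2.png",cv2.resize(a,None,fx=4,fy=4,interpolation=cv2.INTER_CUBIC))
E
```

```text
[0.49079028 0.25132337 0.09416721] [0.95848049 0.2851507  0.00205733] [ 0.12213976 -0.5957917   1.79230401]
[198, 249]
```

View pics/s2.png

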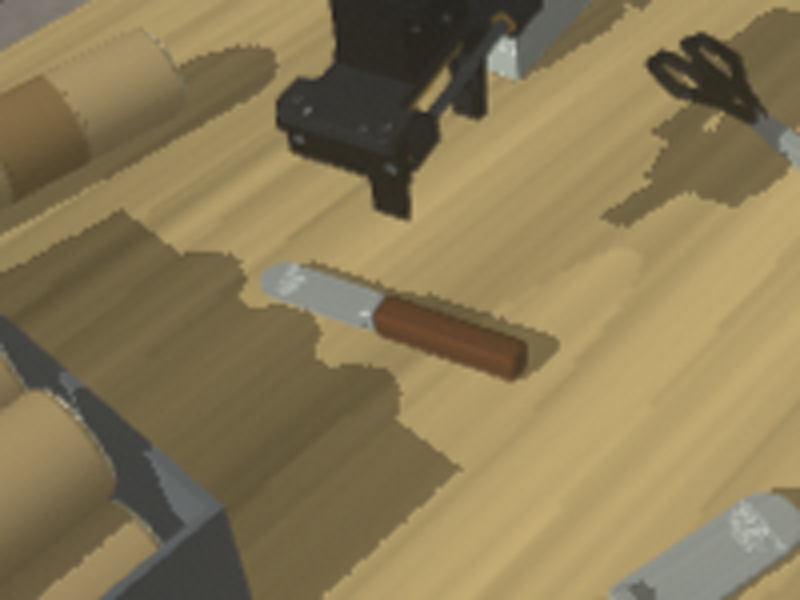

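The crop shows the fingers above the bench and about 40 mm short of knife A's handle in +y. The handle is clear on both sides.

>>> jog_arm --pt "-0.1 3.9 0" --pt "-0.1 3.9 -3" --pt "-0.1 3.9 -6" --pt "-0.1 3.9 -8" --pt "-0.1 3.9 -8.8" --pt "-0.1 3.9 -8.8" --pt "-0.1 3.9 -8.8" --pt "-0.1 3.9 -8.8" --turn '[0,0,0,0,0,0,0,0]' --grip '[0,0,0,0,0,0,0,0]'

```text
time_s: 3.88
position: [0.4895, 0.2903, 0.0061]
tcp_rot: [[0.958, 0.285, 0.002], [0.285, -0.958, 0.001], [0.002, -0.0, -1.0]]
force: [-0.3, 0.1, 0.4]
opening: 1.0
grasp_force: 0.0
```

>>> jog_arm --pt "0 0 -0.3" --pt "0 0 -0.3" --pt "0 0 -0.3" --pt "0 0 -0.3" --pt "0 0 -0.3" --pt "0 0 -0.3" --pt "0 0 -0.3" --pt "0 0 -0.3" --turn '[0,0,0,0,0,0,0,0]' --grip '[0.7,1,1,1,1,1,1,1]'

```text
time_s: 4.88
position: [0.4887, 0.2901, 0.0021]
tcp_rot: [[0.958, 0.285, 0.0], [0.285, -0.958, 0.0], [0.0, -0.0, -1.0]]
force: [-0.0, 0.6, 0.7]
opening: 0.174
grasp_force: 0.0
```

>>> jog_arm --pt "0 0 0" --pt "0 0 0" --pt "0 0 0" --turn '[0,0,0]' --grip '[1,1,1]'

```text
time_s: 5.25
position: [0.4887, 0.2901, 0.0021]
tcp_rot: [[0.958, 0.285, -0.0], [0.285, -0.958, 0.0], [-0.0, -0.0, -1.0]]
force: [0.5, -0.0, -0.3]
opening: 0.005
grasp_force: 0.0
```

```bash
python3 - <<'E'
from h import *
s=read_state();print(s["position"],s["opening"],s["grasp_force"])
ims=[]
for n in("side","top"):
    c=cam(n);p=[int(x) for x in proj(c,(.49,.29,.03))];print(p)
    a=c["color"][p[1]-62:p[1]+62,p[0]-50:p[0]+50]
    ims.append(cv2.resize(a,(400,496),interpolation=cv2.INTER_CUBIC))
cv2.imwrite("pics/s3.png",np.hstack(ims))
E
```

```text
[0.48869879 0.29006396 0.00214355] 0.004694464673810168 0.0
[198, 249]
[180, 183]
```

View pics/s3.png

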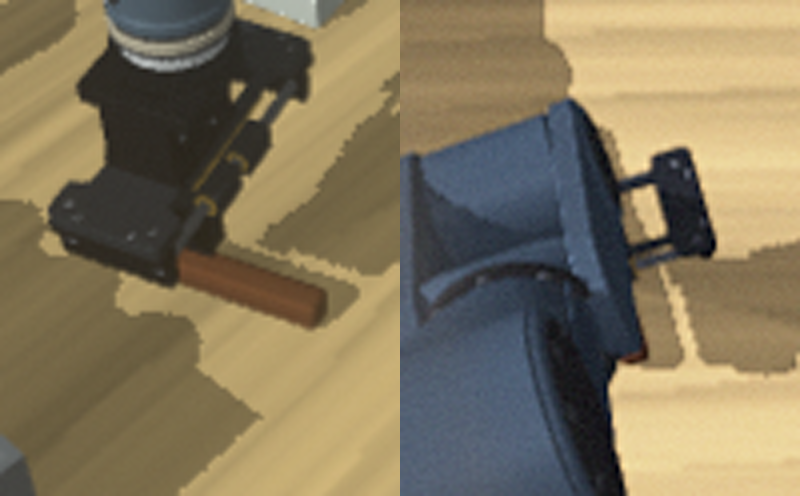

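```bash
python3 - <<'E'
from h import *
c=cam("side")
g=lambda u,v:(98+(u+.5)/4-.5,174+(v+.5)/4-.5)
for n,p,z in(("tip",(263,277),.012),("joint",(375,312),.015),("end",(523,360),.014)):print(n,atz(c,*g(*p),z))
s=read_state();print(proj(c,s["position"]),[proj(c,(.4895,.2905,z)) for z in(0,.024)],-np.array(c["camera_from_world"])[:3,:3].T@np.array(c["camera_from_world"])[:3,3])
t=cam("top")
for u,v in((262,229),):pass
# scissors/selector consistency: large disc in side
print("disc proj",proj(c,(.652,.057,.076)),proj(c,(.692,-.158,.076)))
E
```

```text
tip [0.59316544 0.32500034 0.012     ]
joint [0.51073426 0.29891929 0.015     ]
end [0.40941415 0.26475849 0.014     ]
(np.float64(200.06981027991117), np.float64(256.9033522202854)) [(np.float64(199.8196627625403), np.float64(257.3652679492221)), (np.float64(198.9976249197524), np.float64(251.54461241560458))] [-0.03257423  0.69646645  0.80521613]
disc proj (np.float64(215.5058873199938), np.float64(169.00048180303048)) (np.float64(250.70156723028677), np.float64(135.0976810134526))
```

```bash
python3 - <<'E'
from h import *
c=cam("side")
p=np.array([.4908,.2513,.0942]);y=np.array([.285,-.958,0])
for k in(-.0585,-.0435,.0435,.0585):
    u=proj(c,p+k*y);print(k,[(u[0]-98)*4,(u[1]-174)*4])
for dz in (0,.02,.04,.07,.1):print(dz,[( (q:=proj(c,(.4887,.2901,.002+dz)))[0]-148)*4,(q[1]-187)*4])
for n,q in (("side",c),("top",cam("top"))):
    a=q["color"]; cv2.imwrite(f"pics/{n}4.png",a)
a=cv2.resize(c["color"][175:285,130:270],None,fx=5.5,fy=5.5,interpolation=cv2.INTER_CUBIC)
a=np.clip(((a/255.)**.5)*255,0,255).astype(np.uint8);cv2.imwrite("pics/s5.png",a);print(a.shape)
E
```

```text
-0.0585 [np.float64(391.18139616736335), np.float64(265.2637135457902)]
-0.0435 [np.float64(403.32346804262284), np.float64(248.43941391350495)]
0.0435 [np.float64(468.802825329534), np.float64(157.7098960814492)]
0.0585 [np.float64(479.30780140095794), np.float64(143.15398940659702)]
0 [np.float64(208.29070443874798), np.float64(279.79453954580777)]
0.02 [np.float64(205.56730970086085), np.float64(260.39334425688594)]
0.04 [np.float64(202.77049166726624), np.float64(240.46908865688965)]
0.07 [np.float64(198.43096663279948), np.float64(209.55474066186684)]
0.1 [np.float64(193.90855379445225), np.float64(177.33751800468553)]
(605, 770, 3)
```

View pics/s5.png

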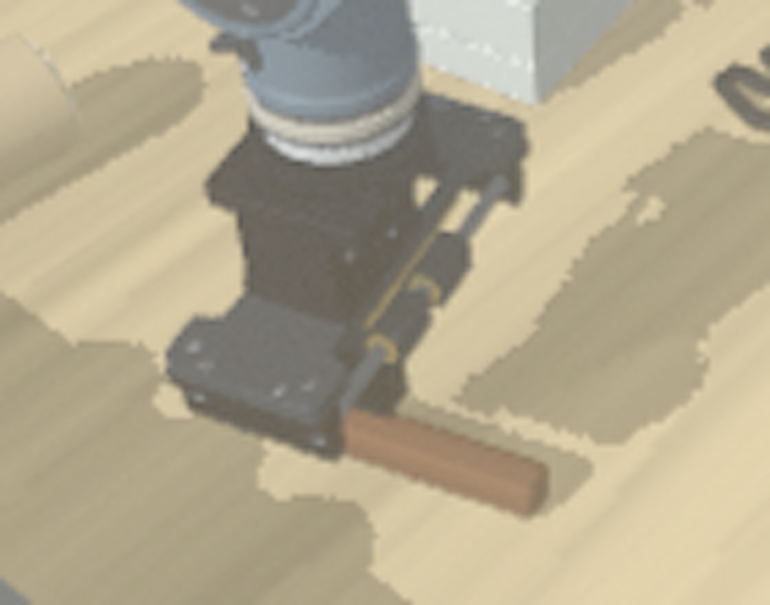

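The picture shows the fingers shut above the handle. The finger end is at about (385,408), but the reported TCP projects to (385,451). So the real finger ends sit about 33 mm higher than reported. I'll open and go lower, using the contact force as a check.

>>> jog_arm --pt "0 0 1" --pt "0 0 1" --pt "0 0 1" --pt "0 0 1" --pt "0 0 1" --pt "0 0 1" --pt "0 0 1" --pt "0 0 0" --pt "0 0 -1" --pt "0 0 -1.5" --pt "0 0 -2" --pt "0 0 -2" --turn '[0,0,0,0,0,0,0,0,0,0,0,0]' --grip '[0,0,0,0,0,0,0,0,0,0,0,0]'

```text
time_s: 7.05
position: [0.4884, 0.2899, -0.0184]
tcp_rot: [[0.958, 0.285, -0.001], [0.285, -0.958, -0.0], [-0.001, 0.0, -1.0]]
force: [-0.3, 0.1, -1.1]
opening: 1.0
grasp_force: 0.0
```

```bash
python3 - <<'E'
from h import *
s=read_state();p=s["position"];print(p,s["force"],s["opening"],s["joint_positions"])
R=s["tcp_rot"];c=cam("side");t=cam("top")
for k in(-.0435,.0435):
    for dz in(0,.033):
        q=p+k*R[:,1]+[0,0,dz];print(k,dz,[round((a-b)*5.5) for a,b in zip(proj(c,q),(130,175))])
a=cv2.resize(c["color"][175:285,130:270],None,fx=5.5,fy=5.5,interpolation=cv2.INTER_CUBIC)
a=np.clip(((a/255.)**.5)*255,0,255).astype(np.uint8);cv2.imwrite("pics/s6.png",a)
E
```

```text
[ 0.48840769  0.28993957 -0.01836394] [-0.2586704   0.12672183 -1.05561818] 1.0004723868666978 [1.94248696e+01 4.30887464e+01 9.82412772e+01 1.52738783e-03
 3.87217136e+01 9.28499028e+01]
-0.0435 0 [345, 545]
-0.0435 0.033 [337, 501]
0.0435 0 [432, 414]
0.0435 0.033 [427, 371]
```

View pics/s6.png

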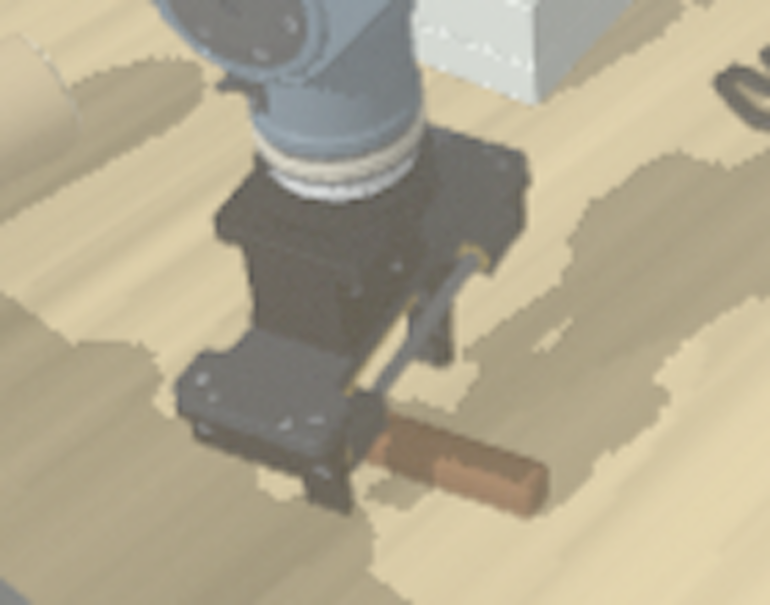

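The near fingertip is at (335,508) and the far one at (435,365). Both match a +33 mm offset, and the handle lies between them. True tip height is about 15 mm.

>>> jog_arm --pt "0 0 -0.4" --pt "0 0 -0.8" --pt "0 0 -1" --pt "0 0 -1" --pt "0 0 -1" --turn '[0,0,0,0,0]' --grip '[0,0,0,0,0]'

```text
time_s: 7.78
position: [0.4888, 0.2901, -0.0279]
tcp_rot: [[0.958, 0.285, 0.0], [0.285, -0.958, 0.0], [0.0, -0.0, -1.0]]
force: [0.8, 0.4, 0.3]
opening: 1.0
grasp_force: 0.0
```

>>> jog_arm --pt "0 0 -0.1" --pt "0 0 -0.2" --pt "0 0 -0.3" --pt "0 0 -0.3" --turn '[0,0,0,0]' --grip '[0,0,0,0]'

```text
time_s: 8.28
position: [0.4886, 0.2901, -0.031]
tcp_rot: [[0.958, 0.285, -0.0], [0.285, -0.958, -0.0], [-0.0, -0.0, -1.0]]
force: [0.2, -0.1, -0.4]
opening: 1.0
grasp_force: 0.0
```

>>> jog_arm --pt "0 0 -0.1" --pt "0 0 -0.2" --pt "0 0 -0.2" --turn '[0,0,0]' --grip '[0,0,0]'

```text
time_s: 8.65
position: [0.4886, 0.29, -0.033]
tcp_rot: [[0.958, 0.285, -0.0], [0.285, -0.958, -0.0], [-0.0, -0.0, -1.0]]
force: [0.5, -0.2, 0.8]
opening: 1.007
grasp_force: 0.0
```

>>> jog_arm --pt "0 0 0" --pt "0 0 0" --pt "0 0 0" --pt "0 0 0" --pt "0 0 0" --pt "0 0 0" --pt "0 0 0" --pt "0 0 0" --pt "0 0 0" --pt "0 0 0" --turn '[0,0,0,0,0,0,0,0,0,0]' --grip '[1,1,1,1,1,1,1,1,1,1]'

```text
time_s: 9.9
position: [0.4888, 0.29, -0.0328]
tcp_rot: [[0.958, 0.285, 0.0], [0.285, -0.958, -0.0], [0.0, 0.0, -1.0]]
force: [0.4, -0.8, 0.0]
opening: 0.248
grasp_force: 30.0
```

>>> jog_arm --pt "0 0 2.5" --pt "0 0 5.5" --pt "0 -3 5.5" --pt "-0.3 -8 5.5" --pt "-0.4 -13 5.5" --pt "-0.5 -18 5.5" --pt "-0.6 -23 5.5" --pt "-0.7 -28 5.5" --pt "-0.8 -33 5.5" --pt "-0.9 -36 5.5" --pt "-0.9 -37.5 5.5" --pt "-0.9 -37.5 5.5" --turn '[0,0,0,-2,-4,-6.2,-6.2,-6.2,-6.2,-6.2,-6.2,-6.2]' --grip '[1,1,1,1,1,1,1,1,1,1,1,1]'

```text
time_s: 11.4
position: [0.4798, -0.0853, 0.0221]
tcp_rot: [[0.984, 0.178, 0.0], [0.178, -0.984, 0.0], [0.0, -0.0, -1.0]]
force: [0.4, 0.6, -1.5]
opening: 0.253
grasp_force: 30.0
```

```bash
python3 - <<'E'
from h import *
s=read_state();p=s["position"];print(p,s["force"],s["opening"],s["grasp_force"],s["tcp_rot"][:,0])
c=cam("side");R=s["tcp_rot"]
q=proj(c,p+.11*R[:,0]+[0,0,.045]);print("tip",q)
u0,v0=int(q[0])-75,int(q[1])-55
print(u0,v0)
a=cv2.resize(c["color"][v0:v0+110,u0:u0+140],None,fx=5.5,fy=5.5,interpolation=cv2.INTER_CUBIC)
cv2.imwrite("pics/s7.png",np.clip(((a/255.)**.6)*255,0,255).astype(np.uint8));print((q[0]-u0)*5.5,(q[1]-v0)*5.5)
r=np.radians(10.4);Rz=np.array([[np.cos(r),-np.sin(r),0],[np.sin(r),np.cos(r),0],[0,0,1]]);O=np.array([.6715,-.05,0])
for n,x in(("slot",(-.045,0,.067)),("lipL",(-.055,.085,.074)),("lipR",(-.055,-.085,.074)),("lip",(-.055,0,.074))):
    w=proj(c,O+Rz@x);print(n,[(w[0]-u0)*5.5,(w[1]-v0)*5.5])
E
```

```text
[ 0.47979264 -0.0853283   0.0220889 ] [ 0.41013827  0.64525524 -1.54061768] 0.25291578882016913 29.98240828514099 [9.83942836e-01 1.78483843e-01 1.18415833e-04]
tip (np.float64(256.8446998158203), np.float64(161.14681341746868))
181 106
417.14584898701173 303.3074737960777
slot [np.float64(357.713956022294), np.float64(283.37285010028415)]
lipL [np.float64(296.1059329658086), np.float64(356.97792197979163)]
lipR [np.float64(441.93184203411704), np.float64(207.42429165989225)]
lip [np.float64(372.3394890916997), np.float64(278.79562129218004)]
```

View pics/s7.png

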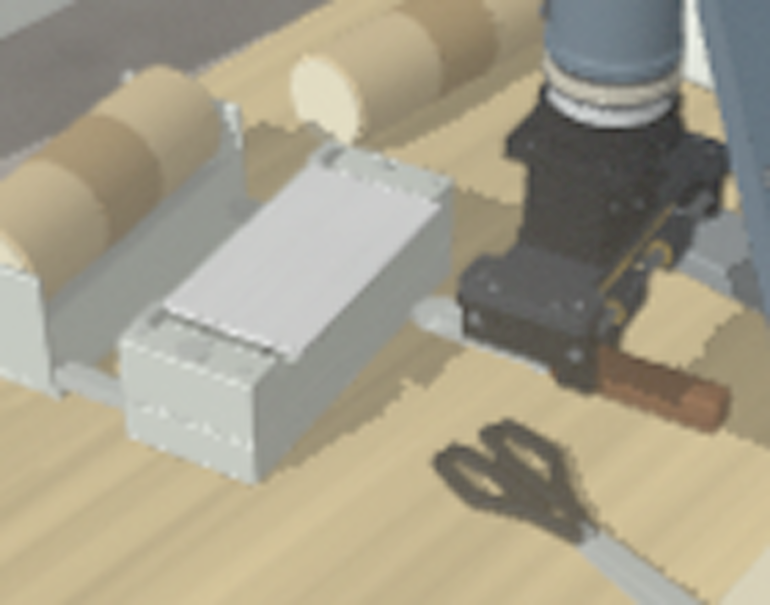

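The blade tip shows at (418,308), just as predicted, level with the slot. The cover lip corners also match their prediction. I'll insert the blade.

>>> jog_arm --pt "1 0.2 0.1" --pt "2 0.4 0.1" --pt "3 0.5 0.1" --pt "4 0.7 0.1" --pt "4.9 0.9 0.1" --pt "4.9 0.9 0.1" --pt "4.9 0.9 0.1" --turn '[0,0,0,0,0,0,0]' --grip '[1,1,1,1,1,1,1]'

```text
time_s: 12.32
position: [0.5281, -0.0758, 0.023]
tcp_rot: [[0.984, 0.18, -0.001], [0.18, -0.984, 0.0], [-0.001, -0.0, -1.0]]
force: [0.4, -0.1, -1.6]
opening: 0.251
grasp_force: 30.0
```

>>> jog_arm --pt "0 0 0.5" --pt "0.1 0 1.1" --pt "0.1 0 1.7" --pt "0.2 0 2.3" --pt "0.4 0.1 2.9" --pt "0.7 0.1 3.5" --pt "0.9 0.2 4.05" --pt "1.3 0.2 4.6" --pt "1.7 0.3 5.1" --pt "1.7 0.3 5.1" --turn '[0,0,0,0,0,0,0,0,0,0]' --grip '[1,1,1,1,1,1,1,1,1,1]'

```text
time_s: 13.58
position: [0.5468, -0.0731, 0.0747]
tcp_rot: [[0.984, 0.18, 0.002], [0.18, -0.984, -0.001], [0.002, 0.001, -1.0]]
force: [-0.1, -1.7, -1.7]
opening: 0.252
grasp_force: 30.0
```

```bash
python3 - <<'E'
from h import *
s=read_state();p=s["position"];print(p,s["force"],s["moment"],s["opening"],s["grasp_force"])
c=cam("side");R=s["tcp_rot"]
u0,v0=181,90
a=cv2.resize(c["color"][v0:v0+110,u0:u0+140],None,fx=5.5,fy=5.5,interpolation=cv2.INTER_CUBIC)
cv2.imwrite("pics/s8.png",np.clip(((a/255.)**.6)*255,0,255).astype(np.uint8))
r=np.radians(10.4);Rz=np.array([[np.cos(r),-np.sin(r),0],[np.sin(r),np.cos(r),0],[0,0,1]]);O=np.array([.6715,-.05,0])
for t in(0,30,40,50):
  th=np.radians(t)
  for y in(.085,-.085):
    w=proj(c,O+Rz@(.037-.092*np.cos(th),y,.074+.092*np.sin(th)));print(t,y,[round((w[0]-u0)*5.5),round((w[1]-v0)*5.5)])
E
```

```text
[ 0.54677737 -0.07309084  0.07468734] [-0.05791174 -1.66950791 -1.68031527] [-0.02201485  0.14311871 -0.03544241] 0.25159287486710447 29.982108771800995
0 0.085 [296, 445]
0 -0.085 [442, 295]
30 0.085 [274, 372]
30 -0.085 [425, 226]
40 0.085 [259, 347]
40 -0.085 [412, 203]
50 0.085 [241, 324]
50 -0.085 [396, 181]
```

View pics/s8.png

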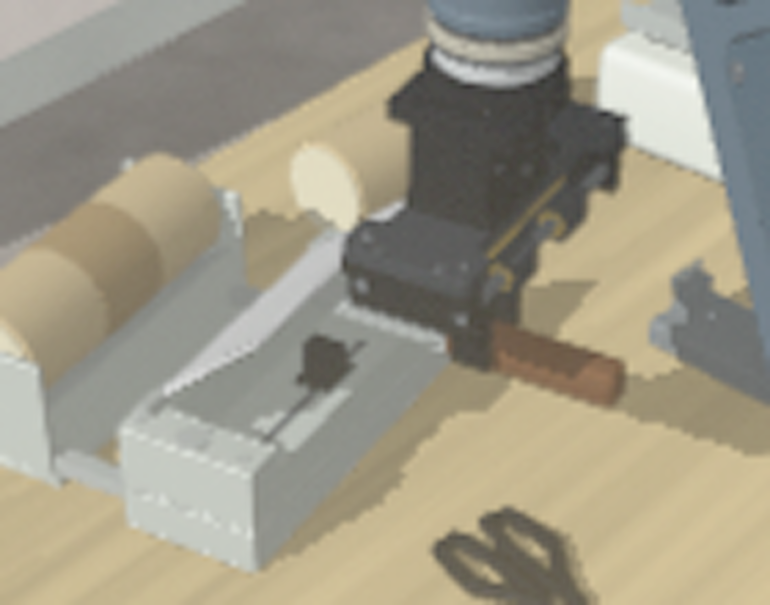

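The cover is up about 40° on the blade. The light strip from (165,385) to the lip at about (255,347) matches the 40° prediction, and the grip is visible at (325,365). I'll carry on over the top.

>>> jog_arm --pt "0.4 0.1 0.45" --pt "0.9 0.2 0.9" --pt "1.4 0.3 1.25" --pt "1.9 0.3 1.6" --pt "2.5 0.5 1.9" --pt "3 0.6 2.15" --pt "3.6 0.7 2.3" --pt "4.2 0.8 2.45" --pt "4.8 0.9 2.55" --pt "5.4 1 2.55" --pt "6.1 1.1 2.5" --pt "6.7 1.2 2.45" --turn '[0,0,0,0,0,0,0,0,0,0,0,0]' --grip '[1,1,1,1,1,1,1,1,1,1,1,1]'

```text
time_s: 15.12
position: [0.6133, -0.0609, 0.0986]
tcp_rot: [[0.984, 0.18, 0.0], [0.18, -0.984, -0.0], [0.0, 0.0, -1.0]]
force: [0.0, -0.4, -2.1]
opening: 0.252
grasp_force: 30.0
```

>>> jog_arm --pt "0.6 0.1 -0.1" --pt "0.9 0.2 -0.1" --pt "0.9 0.2 -0.1" --pt "0 0 0.3" --pt "-2 -0.4 0.5" --turn '[0,0,0,0,0]' --grip '[1,1,1,1,1]'

```text
time_s: 15.75
position: [0.5925, -0.0652, 0.1041]
tcp_rot: [[0.984, 0.18, 0.001], [0.18, -0.984, -0.0], [0.001, 0.001, -1.0]]
force: [-0.3, -0.2, -2.1]
opening: 0.254
grasp_force: 30.0
```

```bash
python3 - <<'E'
from h import *
s=read_state();p=s["position"];print(p,s["force"],s["opening"],s["grasp_force"],s["time_s"])
r=np.radians(10.4);Rz=np.array([[np.cos(r),-np.sin(r),0],[np.sin(r),np.cos(r),0],[0,0,1]]);O=np.array([.6715,-.05,0])
c=cam("side");cv2.imwrite("pics/s9.png",c["color"])
def pr(x): return np.array(proj(c,O+Rz@np.array(x)))
# mean brightness at expected open-cover inner face (2.1 rad) vs recess
for t in(0,1.0,1.57,2.1):
  L=[]
  for y in(.06,.03,-.0,-.04):
    for k in(.05,.08):
      u,v=pr((.037-k*np.cos(t),y,.074+k*np.sin(t))).round().astype(int);L.append(c["color"][v,u].tolist())
  print(t,L)
E
```

```text
[ 0.59251399 -0.06516963  0.104063  ] [-0.28912866 -0.17583952 -2.10985621] 0.25403467411580555 29.98296082019806 15.75
0 [[103, 110, 106], [149, 158, 153], [100, 108, 104], [74, 78, 78], [45, 48, 50], [85, 91, 89], [114, 122, 118], [155, 164, 158]]
1.0 [[120, 122, 122], [120, 122, 121], [120, 121, 121], [121, 122, 122], [120, 122, 121], [136, 143, 138], [77, 80, 78], [34, 37, 38]]
1.57 [[119, 121, 121], [121, 122, 122], [121, 120, 121], [120, 122, 120], [118, 120, 120], [121, 123, 121], [38, 39, 41], [54, 53, 52]]
2.1 [[120, 122, 121], [120, 122, 121], [120, 121, 120], [121, 122, 121], [119, 120, 119], [120, 121, 119], [121, 123, 122], [121, 120, 120]]
```

The pixels where the cover's inner face would lie at 2.1 rad are uniform grey (~120), with no tan bundle showing, so the cover is open. Next I'll lay the knife down.

>>> jog_arm --pt "-5 -1 0" --pt "-10 -1 0" --pt "-10.5 4 0" --pt "-10.5 9 -1" --pt "-10.5 14 -3" --pt "-10.5 19 -5" --pt "-10.5 24 -7" --pt "-10.5 29 -9" --pt "-10.5 32 -11" --pt "-10.5 33 -12" --pt "-10.5 33 -12.5" --pt "-10.5 33 -12.5" --turn '[0,0,0,0,0,0,0,0,0,0,0,0]' --grip '[1,1,1,1,1,1,1,1,1,1,1,1]'

```text
time_s: 17.3
position: [0.4877, 0.2638, -0.0212]
tcp_rot: [[0.984, 0.179, -0.001], [0.179, -0.984, -0.0], [-0.001, 0.0, -1.0]]
force: [-0.8, -1.3, -1.5]
opening: 0.25
grasp_force: 30.0
```

>>> jog_arm --pt "0 0 -0.6" --pt "0 0 -0.9" --pt "0 0 -1.1" --pt "0 0 -1.1" --pt "0 0 -1.1" --turn '[0,0,0,0,0]' --grip '[1,1,1,1,1]'

```text
time_s: 17.92
position: [0.4878, 0.2651, -0.0323]
tcp_rot: [[0.984, 0.18, 0.0], [0.18, -0.984, 0.0], [0.0, -0.0, -1.0]]
force: [-0.6, -0.8, -1.7]
opening: 0.255
grasp_force: 30.0
```

>>> jog_arm --pt "0 0 0" --pt "0 0 0" --pt "0 0 0" --pt "0 0 0" --pt "0 0 0" --pt "0 0 0" --pt "0 0 0" --pt "0 0 3" --pt "0 0 8" --pt "0 0 13" --pt "0 0 17" --pt "0 0 17" --turn '[0,0,0,0,0,0,0,0,0,0,0,0]' --grip '[0,0,0,0,0,0,0,0,0,0,0,0]'

```text
time_s: 19.42
position: [0.4903, 0.2659, 0.1412]
tcp_rot: [[0.984, 0.18, 0.008], [0.18, -0.984, 0.002], [0.008, -0.001, -1.0]]
force: [-0.7, -0.8, 0.3]
opening: 1.001
grasp_force: 0.0
```

```bash
python3 - <<'E'
from h import *
s=read_state();print(s["position"],s["force"],s["opening"])
r=np.radians(10.4);Rz=np.array([[np.cos(r),-np.sin(r),0],[np.sin(r),np.cos(r),0],[0,0,1]]);O=np.array([.6715,-.05,0])
t=cam("top");c=cam("side")
# grip: dark blob in recess, fit projections
for n,q in(("side",c),("top",t)):
  poly=np.array([proj(q,O+Rz@np.array(x)) for x in((-.033,-.088,.045),(-.033,.088,.045),(.028,.088,.045),(.028,-.088,.045))])
  m=np.zeros(q["color"].shape[:2],np.uint8);cv2.fillConvexPoly(m,poly.round().astype(int),1)
  d=((q["color"].max(2)<48)&(m>0)).astype(np.uint8)
  k,l,st,ce=cv2.connectedComponentsWithStats(d)
  for i in range(1,k):
    if st[i,4]>12:
      w=Rz.T@(atz(q,*ce[i],.05)-O);w2=Rz.T@(atz(q,*ce[i],.04)-O);print(n,st[i],ce[i],w,w2)
a=np.hstack([cv2.resize(t["color"][85:195,160:330],(720,466)) ])
u0,v0=150,95
b=cv2.resize(c["color"][v0:v0+160,u0:u0+130],(380,468),interpolation=cv2.INTER_CUBIC)
a=cv2.resize(t["color"][95:220,165:335][:, :],(420,309),interpolation=cv2.INTER_CUBIC);a=cv2.copyMakeBorder(a,0,468-309,0,0,cv2.BORDER_CONSTANT)
cv2.imwrite("pics/s10.png",np.hstack([b,a]))
E
```

```text
[0.49029637 0.26594251 0.1411681 ] [-0.69505965 -0.77398641  0.296525  ] 1.000528391248613
side [212 151  21  22 162] [225.         162.68518519] [0.01184693 0.03879833 0.05      ] [0.01938918 0.02790736 0.04      ]
side [236 151   8   9  48] [239.58333333 155.45833333] [-0.00868355 -0.01904117  0.05      ] [-0.00141315 -0.030698    0.04      ]
top [297 119  10   9  70] [301.85714286 123.04285714] [-0.00642252 -0.02500264  0.05      ] [-0.00417334 -0.02633789  0.04      ]
```

View pics/s10.png

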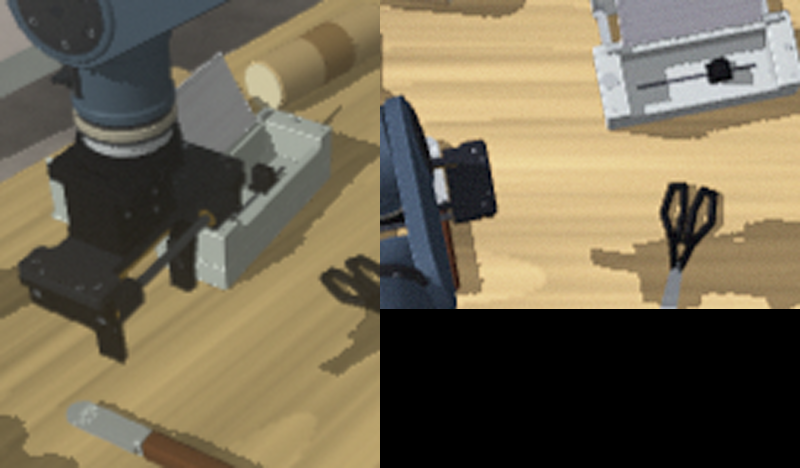

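The cover leans back open, the knife lies flat, and the grip is at about selector y −25 mm (dark blob at top-view pixel (302,123)). I'll close the fingers and enter the recess on the −y side of the grip.

>>> jog_arm --pt "0 -6 0" --pt "0 -12 0" --pt "0 -18 0" --pt "0 -24 0" --pt "0 -30 0" --pt "0 -36 0" --pt "6 -38 0" --pt "12 -38 0" --pt "18 -38 0" --pt "18.8 -38 0" --pt "18.8 -38 -4" --pt "18.8 -38 -6" --turn '[0,0,0,0,0,0,0,0,0,0,0,0]' --grip '[1,1,1,1,1,1,1,1,1,1,1,1]'

```text
time_s: 21.02
position: [0.6719, -0.1138, 0.0735]
tcp_rot: [[0.984, 0.18, -0.008], [0.18, -0.984, 0.003], [-0.007, -0.004, -1.0]]
force: [0.2, 0.0, -0.6]
opening: 0.003
grasp_force: 0.0
```

>>> jog_arm --pt "0 0 0" --pt "0 0 0" --pt "0 0 0" --turn '[0,0,0]' --grip '[1,1,1]'

```text
time_s: 21.4
position: [0.6767, -0.1154, 0.0793]
tcp_rot: [[0.984, 0.18, 0.003], [0.18, -0.984, -0.001], [0.003, 0.001, -1.0]]
force: [0.0, -0.4, 0.2]
opening: 0.001
grasp_force: 0.0
```

>>> jog_arm --pt "0.1 0.15 -1.5" --pt "0.1 0.15 -3" --pt "0.1 0.15 -4.5" --pt "0.1 0.15 -6" --pt "0.1 0.15 -6.9" --pt "0.1 0.15 -6.9" --pt "0.1 0.15 -6.9" --turn '[0,0,0,0,0,0,0]' --grip '[1,1,1,1,1,1,1]'

```text
time_s: 22.28
position: [0.6772, -0.1136, 0.009]
tcp_rot: [[0.984, 0.18, 0.001], [0.18, -0.984, -0.0], [0.001, 0.0, -1.0]]
force: [0.1, 0.5, 0.8]
opening: 0.004
grasp_force: 0.0
```

>>> jog_arm --pt "-0.2 1 0" --pt "-0.35 2 0" --pt "-0.55 3 0" --pt "-0.7 4 0" --pt "-0.9 5 0" --pt "-1.1 6 0" --pt "-1.25 7 0" --pt "-1.25 7 0" --turn '[0,0,0,0,0,0,0,0]' --grip '[1,1,1,1,1,1,1,1]'

```text
time_s: 23.28
position: [0.6638, -0.0418, 0.0084]
tcp_rot: [[0.984, 0.181, -0.001], [0.181, -0.984, 0.001], [-0.001, -0.001, -1.0]]
force: [-0.2, -0.4, 0.4]
opening: 0.005
grasp_force: 0.0
```

```bash
python3 - <<'E'
from h import *
s=read_state();print(s["position"],s["force"],s["moment"])
E
```

```text
[ 0.6637728  -0.0418247   0.00841611] [-0.20534192 -0.38119054  0.4401247 ] [ 0.02726138 -0.04421569  0.01039696]
```

>>> jog_arm --pt "-0.1 0.5 0" --pt "-0.2 1 0" --pt "-0.25 1.3 0" --turn '[0,0,0]' --grip '[1,1,1]'

```text
time_s: 23.65
position: [0.6621, -0.032, 0.0085]
tcp_rot: [[0.983, 0.182, 0.001], [0.182, -0.983, -0.003], [0.0, 0.003, -1.0]]
force: [0.1, -9.2, -1.7]
opening: 0.009
grasp_force: 4.8
```

```bash
python3 - <<'E'
from h import *
s=read_state();print(s["position"],s["force"],s["moment"])
r=np.radians(10.4);Rz=np.array([[np.cos(r),-np.sin(r),0],[np.sin(r),np.cos(r),0],[0,0,1]]);O=np.array([.6715,-.05,0])
print("tcp sel",Rz.T@(s["position"]-O))
c=cam("side")
for z in(.033,.05,.056):
 for x in(-.005,):
  print(z,[(round(1000*y),int(c["color"][tuple(np.round(proj(c,O+Rz@np.array((x,y,z)))[::-1]).astype(int))].max())) for y in np.arange(-.06,.09,.006)])
E
```

```text
[ 0.66207311 -0.03197376  0.00851754] [ 0.10242792 -9.18882885 -1.68947816] [-1.74401282 -0.12007163  0.03264148]
tcp sel [-0.00601794  0.01943183  0.00851754]
0.033 [(-60, 92), (-54, 97), (-48, 97), (-42, 98), (-36, 98), (-30, 99), (-24, 99), (-18, 95), (-12, 93), (-6, 53), (0, 52), (6, 53), (12, 51), (18, 47), (24, 45), (30, 47), (36, 47), (42, 50), (48, 120), (54, 159), (60, 157), (66, 148), (72, 167), (78, 209), (84, 178)]
0.05 [(-60, 162), (-54, 160), (-48, 162), (-42, 162), (-36, 162), (-30, 161), (-24, 162), (-18, 161), (-12, 162), (-6, 110), (0, 55), (6, 42), (12, 42), (18, 40), (24, 46), (30, 46), (36, 52), (42, 49), (48, 50), (54, 50), (60, 50), (66, 126), (72, 161), (78, 161), (84, 162)]
0.056 [(-60, 162), (-54, 128), (-48, 129), (-42, 127), (-36, 128), (-30, 128), (-24, 128), (-18, 128), (-12, 96), (-6, 109), (0, 55), (6, 44), (12, 41), (18, 40), (24, 42), (30, 45), (36, 46), (42, 48), (48, 55), (54, 49), (60, 48), (66, 93), (72, 121), (78, 165), (84, 161)]
```

>>> jog_arm --pt "-0.05 0.3 0" --pt "-0.1 0.6 0" --pt "-0.1 0.6 0" --pt "-0.1 0.6 0" --turn '[0,0,0,0]' --grip '[1,1,1,1]'

```text
time_s: 24.2
position: [0.6622, -0.032, 0.0086]
tcp_rot: [[0.983, 0.182, 0.003], [0.182, -0.983, -0.011], [0.001, 0.011, -1.0]]
force: [0.6, -18.4, -4.1]
opening: 0.002
grasp_force: 9.0
```

```bash
python3 - <<'E'
from h import *
s=read_state();print(s["position"],s["force"],s["grasp_force"],s["opening"])
E
```

```text
[ 0.66217664 -0.03200225  0.00861884] [  0.6320558  -18.4332236   -4.09506859] 9.01451279874891 0.001943101597214703
```

That is a hard stop: the position did not change while the force rose to 18 N. I'll back off, lift clear and check the result in the images.

>>> jog_arm --pt "0.1 -0.8 0" --pt "0.3 -1.8 0" --pt "0.3 -1.8 3" --pt "0.3 -1.8 7" --pt "0.3 -1.8 12" --pt "-5 -1.8 14" --pt "-10 -6 14" --pt "-15 -12 14" --pt "-18 -18 14" --pt "-18 -22 14" --pt "-18 -22 14" --turn '[0,0,0,0,0,0,0,0,0,0,0]' --grip '[1,1,1,1,1,1,1,1,1,1,1]'

```text
time_s: 25.58
position: [0.4807, -0.2487, 0.1491]
tcp_rot: [[0.985, 0.174, 0.002], [0.174, -0.985, -0.002], [0.002, 0.002, -1.0]]
force: [0.3, 0.4, -0.7]
opening: 0.008
grasp_force: 0.0
```

```bash
python3 - <<'E'
from h import *
s=read_state();print(s["position"],s["force"],s["opening"])
r=np.radians(10.4);Rz=np.array([[np.cos(r),-np.sin(r),0],[np.sin(r),np.cos(r),0],[0,0,1]]);O=np.array([.6715,-.05,0])
for n in("side","top"):
  q=cam(n)
  poly=np.array([proj(q,O+Rz@np.array(x)) for x in((-.033,-.088,.045),(-.033,.088,.045),(.028,.088,.045),(.028,-.088,.045))])
  m=np.zeros(q["color"].shape[:2],np.uint8);cv2.fillConvexPoly(m,poly.round().astype(int),1)
  k,l,st,ce=cv2.connectedComponentsWithStats(((q["color"].max(2)<48)&(m>0)).astype(np.uint8))
  for i in range(1,k):
    if st[i,4]>12:print(n,st[i],ce[i],Rz.T@(atz(q,*ce[i],.05)-O))
  for t in(1.57,2.1):
    print(t,[int(q["color"][tuple(np.round(proj(q,O+Rz@np.array((.037-k*np.cos(t),y,.074+k*np.sin(t))))[::-1]).astype(int))].max()) for y in(-.06,0,.06) for k in(.03,.06,.085)])
  # knife pixels (reddish handle) near laid place
  h=q["color"].astype(int);red=((h[...,2]-h[...,0]>35)&(h[...,2]<130)&(h[...,1]<75)).astype(np.uint8)
  k,l,st,ce=cv2.connectedComponentsWithStats(red)
  for i in range(1,k):
    if st[i,4]>60:print("red",st[i],ce[i],atz(q,*ce[i],.02))
E
```

```text
[ 0.48071838 -0.24866215  0.14914867] [ 0.28851729  0.36997075 -0.73615443] 0.008364103260598579
1.57 [125, 184, 162, 118, 119, 118, 119, 119, 118]
2.1 [117, 119, 118, 118, 118, 110, 118, 119, 117]
red [479  74  18  29  93] [487.52688172  87.94623656] [ 0.1782831 -1.2251752  0.02     ]
red [494 127  18  15 183] [504.         134.29508197] [ 0.01872166 -0.85509928  0.02      ]
red [100 210  20  14  99] [110.07070707 215.94949495] [0.78238993 0.36025732 0.02      ]
red [199 243  36  23 352] [216.3125     253.33238636] [0.45312645 0.26357702 0.02      ]
red [ 22 275  28  18  63] [ 33.3015873 284.6984127] [0.7232407  0.61552865 0.02      ]
red [ 41 295  29  21 102] [ 53.87254902 305.18627451] [0.63304515 0.61313953 0.02      ]
red [ 61 316  33  27 236] [ 77.00423729 328.12288136] [0.54085549 0.61056017 0.02      ]
red [ 193  324   62   53 1095] [222.87579909 349.63744292] [0.26100976 0.44200775 0.02      ]
red [ 67 326  32  25 193] [ 83.02590674 337.48186528] [0.51129925 0.61423914 0.02      ]
top [276 123  10   9  68] [280.73529412 127.20588235] [-0.00728708  0.03968215  0.05      ]
1.57 [169, 170, 165, 172, 174, 171, 172, 176, 173]
2.1 [170, 172, 178, 171, 172, 169, 172, 174, 166]
red [185 179  12  34 200] [190.745 195.545] [0.45509777 0.25938255 0.02      ]
```

The grip moved from y −25 to about +39 mm, consistent with the +37.5 mm stop and the hard stop felt at 18 N. The cover face pixels fit 2.1 rad, the knife is on the bench, and the arm is clear.

```bash
python3 -c "
from rig import *
print(hand_in())"
```

```text
the job is handed in; nothing more can be done
None
```

I handed the job in: the cover leans back open, the knife lies flat on the bench, the selector grip is against the stop at the large-disc end, and I never touched the tape or scissors; the hand-in gave no verdict.

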